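Stow the round file in its tube

TASK

Put the round file with the square handle away in the empty storage tube, tip first. It lies flat in the tool tray, so first lean it in the sloped V rest, tip at the foot and handle up, let go of it there and take a fresh hold; then stand it in the tube and push it down against the stiff piston until it is fully home, and let go. Leave the scraper, the jar, the egg cup and the pin box where they are.

Things in the scene. Friction and masses are not known exactly. Their poses are not given: they have to be found in the camera images.
- file: Round file, 180 mm long, 0.07 kg: round steel shank 8 mm thick, 110 mm long, tapered tip; square wooden handle 14 x 14 x 70 mm. Origin on its long axis at the shoulder between them; x runs from tip (x = -110 mm) to handle end (+70 mm). Starts lying in the tray, its axis 6 mm above the tray floor at the origin; centre of mass about 35 mm from the origin towards the tip.
- file_tip (a point): The tip of the file's shank.
- file_end (a point): Centre of the end face of the file's handle.
- tray: Wooden tool tray fixed to the bench, outside 260 x 200 mm (x, y), walls 7 mm thick and 34 mm high, floor 7 mm above the bench. Origin at the centre of its underside. The file and the scraper lie along it about 70 mm apart.
- rest: Wooden sloped rest, fixed, base 120 x 90 x 14 mm. A 90-degree V trough, 92 mm long, 40 mm wide across the top, rises at 45 degrees towards +x, with a stop plate across its foot. A shank lying in it has its axis through rest_foot and rest_top; the handle juts freely beyond the top. Origin at bench level under rest_foot; z up.
- rest_foot (a point): Point where the tip of a file lying in the trough touches the stop plate; 36 mm above the bench.
- rest_top (a point): Point on the axis of a shank lying in the trough, at the trough's upper end; 96 mm up the slope from rest_foot.
- tube: The empty storage tube: aluminium, upright on a flat foot 68 mm across and 10 mm high, fixed to the bench. Outside 20 mm thick, 110 mm high; bore 12 mm, flared in the top 10 mm to 22 mm at the rim. Inside is a stiff piston. Origin at the centre of the foot's underside; z up.
- tube_mouth (a point): Centre of the rim of the empty tube, 110 mm above the bench.
- piston (a joint): How far the piston in the tube is pushed down, in m: 0 with its top 56 mm below the rim, 0.040 fully home with its top 96 mm below the rim (the file's shoulder is then 14 mm above the rim). It slides with about 5 N of friction, stays where it is left and does not come back up.
- tube_taken: A second tube stand like the first, but taken: a round wooden tool handle fills its mouth and stands up to 146 mm above the bench, 26 mm thick. Fixed. Origin at the centre of the foot's underside.
- scraper: Flat scraper lying in the tray beside the file: flat wooden handle 85 x 22 x 12 mm to -x, flat steel blade 75 x 16 x 4 mm to +x. Origin at the end of the handle where the blade starts, on the underside. Leave alone.
- jar: Closed glass jar, 62 mm across, 94 mm high, loose. Origin at the centre of its underside. Leave alone.
- egg: White egg cup with a brown egg, 52 mm across, 81 mm high, loose. Origin at the centre of its underside. Leave alone.
- pinbox: White plastic pin box, 60 x 90 x 32 mm, loose. Origin at the centre of its underside. Leave alone.

How it is judged:
By the outcome, as a careful person would: the job done as asked, in the order asked, and still so for the second after the job is handed in, with the robot touching nothing.
It also fails if it takes over 61 s, if anything falls off the work surface, if the arm or the gripper's body presses on something with over 40 N, if the wrist force passes 120 N, or if a joint passes its speed limit or range.

ROBOT

A 6-joint arm with a two-finger parallel gripper is mounted at the origin on the work surface. World frame = base frame: x ahead of the robot, y to its left, z up, the work surface at z = 0. Lengths are in m, angles in rad, forces in N, time in s.
With the tool pointing down it reaches from about 0.325 to 0.75 m from the base axis. Payload 7.6 kg.
Tool frame: the origin (TCP) lies between the finger pads; the fingertips stand 17 mm ahead of it and the grasp point (between the pads) lies 2 mm behind it; z points along the fingers, y is the line along which they close (so a half turn about z gives the same grasp; the last joint's range is limited). The gripper opens to 85 mm and grips with 20 to 120 N. Pads are 22 mm wide; open, the fingers measure 114 mm over their backs; the gripper's body (76 mm by 85 mm) begins 54 mm behind the grasp point. The pads swing forward as they close: fully open they stand 13 mm farther back than shut.
Start: joints at [-1.244, 0.052, 1.401, -0, 1.689, -0.07], TCP at [0.203, -0.484, 0.248] pointing down, gripper open.
Joint ranges: [-2.9, 2.9], [-0.91, 2.17], [0.12, 2.37], [-1.06, 4.2], [0.26, 2.73], [-2.93, 2.93]. Speed limits (rad/s): [2.57, 2.57, 3.01, 3.14, 3.14, 3.14].

INTERFACE

Orientations are given as a unit quaternion [w, x, y, z].
In Python, from plant import ctrl gives the robot as it stands. The module is installed in compiled form; this text tells all that it offers.
- The arm moves only by the tool carry_out, never from a script. Its argument "targets" is text: rows parted by semicolons, each of 5 numbers parted by spaces: the closure, from -1 (fully open) to 1 (shut), then the shift along the tool's x, y, z in units of 0.25 m (1.0 is 0.25 m), then the turn about the tool's z in units of 180 degrees (1.0 is 180 degrees). A call has 1 to 12 rows; each row is the pose to reach, as a shift and turn from the pose commanded when the call began, along the tool's axes at that moment, turning the shorter way round; what a row does not reach only later rows make up. A row lasts 1/10 s, in which the tool goes at most 50 mm and 8.59 degrees, less where a joint would pass 70% of its speed; a pose out of reach is approached as far as the arm can. A call with a number of a shift or a turn outside -1 to 1 is refused whole. A call with a gripper value outside its range is refused whole. The fingers move at their own pace and stop on an object; "squeeze" is the grip in N (left out, the last holds). Time passes only in rows, so rows that repeat a pose let the fingers close. It gives the time, the measured TCP pose, the force, the opening and the grip force at its end, in the units of the state.
- ctrl.observe(): the state, without advancing time (a new reading comes with each control period).
- ctrl.grab_frame(name): name is "scene" or "top" or "wrist"; returns a dict with "color" (420x560x3 uint8, red, green, blue), "z_map" (420x560 float32, m along the optical axis (not along the pixel's ray), 0 where there is no reading), "camera_matrix" (3x3 intrinsics, pixels), "T" (4x4, takes a point from camera to world coordinates); the wrist camera has in their place "T_tool_cam" (4x4, takes a point from camera to tool coordinates, whose origin is the TCP and whose axes are the flange's). Camera axes: x right, y down, z forward; pixel columns grow to the right and rows downward; lengths in m; the calibration is good to about 2 mm. A picture is of the moment at which its call begins: read the wrist's pose just before it.
- ctrl.finish_job(): hands the job in; it is judged then, once.
Trained networks look in a picture, given as the dict that the camera call returned (one of the last four; its "shot" number tells which), for a name from the list of things; names that differ only in an ending like _2 or _b are one class to them, and where a whole thing is asked for, a point or a joint stands for the part that bears it (a point fixed in the world has none). Each returns a list of dicts, best first, with "confidence" (0 to 1); they miss things now and then, are a little off and sometimes report something else, mostly with a low value. They report only what shows in the picture. A call takes as long as a camera call.
- ctrl.regions_of(picture, label): "pixels" (420x560 bool, what is visible of it) and "box" ([left, top, width, height] as shares, 0 to 1, of the picture: columns of its width, rows of its height, round what is visible of it).
- ctrl.pinpoint(picture, label): "centre" ([column, row] as shares, 0 to 1, of the picture: columns of its width, rows of its height: a listed point, or the origin of a listed thing).
The state is a dict: "time_s": time; "qpos": joint angles; "joint_velocities": joint speeds; "joint_torque": joint torques, N m; "tool_pos": TCP position; "orientation": TCP orientation; "wrist_force": force on the tool from outside, world axes, zero at the start; "torque": the same for the moment, N m; "finger_gap": finger opening in m; "finger_force": force on a finger pad.
Only numpy, scipy, OpenCV 4.12 (cv2) and the standard library are available. Lean on these libraries where they do the work, as an engineer would, in place of code of your own. Each camera call takes 0.05 s, during which the arm holds its last target. There are 200 camera calls.

## Working session

There is one attempt and no reset: what is moved stays moved. The work goes in short steps, Python scripts to look and compute and a tool call to move; the robot and the scene stay as the last step left them, time stands still between calls to the robot, and variables do not carry over. Pictures are saved under pics/ and viewed, at most 15 in all, crops included, and the job is handed in when it is done.

Besides the shell and the picture viewer there is one more tool, called after ">>>" in YAML: its name, and indented under it one key for each argument. carry_out: Moves the arm, as the interface text tells. Its arguments: {"type":"object","properties":{"targets":{"type":"string"},"squeeze":{"type":"number"}},"required":["targets"]}

```bash
mkdir -p pics; cat > h.py <<'E'
import numpy as np, cv2
from plant import ctrl
from scipy.spatial.transform import Rotation as R
def Ttool(s):
    T=np.eye(4); q=s["orientation"]; T[:3,:3]=R.from_quat([q[1],q[2],q[3],q[0]]).as_matrix(); T[:3,3]=s["tool_pos"]; return T
def grab(n):
    s=ctrl.observe(); p=ctrl.grab_frame(n); p=dict(p)
    p["TW"]=Ttool(s)@p["T_tool_cam"] if n=="wrist" else p["T"]; return p
def unproj(p,u,v,z):
    K=p["camera_matrix"]; return (p["TW"]@np.array([(u-K[0,2])/K[0,0]*z,(v-K[1,2])/K[1,1]*z,z,1]))[:3]
def cloud(p):
    v,u=np.mgrid[:420,:560]; K=p["camera_matrix"]; z=p["z_map"]
    P=np.stack([(u-K[0,2])/K[0,0]*z,(v-K[1,2])/K[1,1]*z,z],-1)
    return P@p["TW"][:3,:3].T+p["TW"][:3,3]
def project(p,X):
    c=np.linalg.inv(p["TW"])@np.append(X,1); c=p["camera_matrix"]@c[:3]; return c[:2]/c[2]
def tri(obs): # [(pic,(u,v))]
    A=[];b=[]
    for p,uv in obs:
        o=p["TW"][:3,3]; d=unproj(p,*uv,1)-o; d/=np.linalg.norm(d); M=np.eye(3)-np.outer(d,d); A.append(M); b.append(M@o)
    X=np.linalg.solve(sum(A),sum(b)); return X,[np.linalg.norm(project(p,X)-np.array(uv)) for p,uv in obs]
def save(p,f): cv2.imwrite("pics/"+f,p["color"][...,::-1])
E
cat > a.py <<'E'
from h import *
np.set_printoptions(precision=4,suppress=True)
s=ctrl.observe(); print(s)
ps={n:grab(n) for n in("scene","top")}
cv2.imwrite("pics/s.png",ps["scene"]["color"][...,::-1]); cv2.imwrite("pics/t.png",ps["top"]["color"][...,::-1])
for l in "file file_tip file_end rest rest_foot rest_top tube tube_mouth tube_taken scraper jar egg pinbox tray".split():
    o=[]
    for n,p in ps.items():
        r=ctrl.pinpoint(p,l)
        for k in r[:2]:
            u,v=k["centre"][0]*560,k["centre"][1]*420
            z=p["z_map"][min(int(v),419),min(int(u),559)]
            print(l,n,round(k["confidence"],2),np.round([u,v],1),unproj(p,u,v,z))
        if r: o.append((p,(r[0]["centre"][0]*560,r[0]["centre"][1]*420)))
    if len(o)==2: print("  TRI",*tri(o))
E
python3 a.py
```

```text
{'time_s': 0.0, 'qpos': array([-1.2443,  0.0528,  1.4017, -0.    ,  1.6886, -0.0703]), 'joint_velocities': array([ 0.0001, -0.0007,  0.0012,  0.0015,  0.0004,  0.0009]), 'joint_torque': array([  0.0005, -38.1662, -36.019 ,   0.    ,   0.0062,   0.    ]), 'tool_pos': array([ 0.2028, -0.484 ,  0.2475]), 'orientation': array([-0.0008,  0.9804,  0.1971, -0.0001]), 'wrist_force': array([-0.7297,  0.2997,  0.6872]), 'torque': array([ 0.0128, -0.0004,  0.053 ]), 'finger_force': 0.0, 'finger_gap': 0.08529050445966395}
file scene 0.9 [413.8 271.4] [0.4778 0.3121 0.0217]
file top 0.73 [150.6 229.8] [0.4641 0.3049 0.0211]
  TRI [0.4639 0.3087 0.0097] [np.float64(0.19845978991388427), np.float64(0.1868092651568989)]
file_tip scene 0.65 [445.7 255.4] [0.3626 0.3499 0.0078]
file_tip top 0.71 [127.4 270.8] [0.3661 0.36   0.0081]
  TRI [0.3682 0.3542 0.0143] [np.float64(1.725642690947709), np.float64(1.7161153525782142)]
file_end scene 0.73 [394.2 281.6] [0.5337 0.2898 0.0219]
file_end top 0.87 [156.1 203.2] [0.5269 0.2939 0.0227]
  TRI [0.5286 0.2917 0.0194] [np.float64(1.6142810868063158), np.floa
[... 1910 characters left out ...]
 [267.6 297.8] [0.7365 0.1044 0.0322]
jar scene 0.66 [196.4 186.9] [ 0.4733 -0.3933  0.0083]
jar top 0.73 [247.4 126.8] [0.6964 0.0775 0.0921]
  TRI [0.7168 0.0855 0.0047] [np.float64(0.7722690444888679), np.float64(0.6755274035455322)]
egg scene 0.15 [435.4 300.5] [0.5303 0.3777 0.0153]
pinbox scene 0.63 [281.8 191.9] [ 0.4565 -0.0659  0.09  ]
pinbox top 0.67 [346.4 290.3] [ 0.3348 -0.1541  0.0354]
  TRI [ 0.3303 -0.1604 -0.001 ] [np.float64(0.19160888554302993), np.float64(0.25331704811234257)]
tray scene 0.77 [429.9 289.5] [0.4964 0.3569 0.0071]
tray top 0.75 [138.8 221.6] [0.483  0.3375 0.0086]
  TRI [ 0.4811  0.3491 -0.0101] [np.float64(2.748928206732029), np.float64(2.456408844854058)]
```

View pics/s.png

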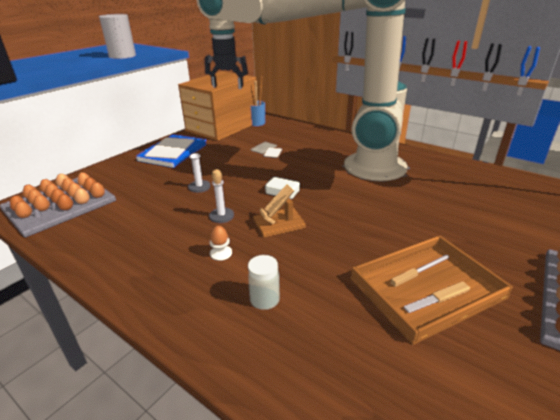

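View pics/t.png

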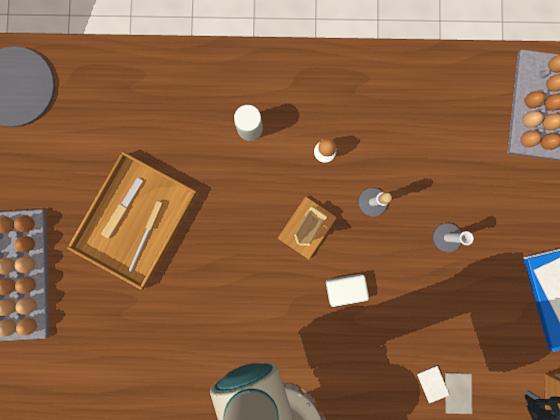

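The scene view shows the tray at about (430,285) with the file above the scraper. It also shows the rest at (278,212) rising towards the robot, the empty tube at (197,172) and the taken one at (220,200). The top view agrees: file from (130,270) at the tip to (155,203), rest at (308,225), empty tube at (463,239), taken tube at (380,200).

```bash
cat >> h.py <<'E'
def go(x,y,z,yawdeg=None):
    s=ctrl.observe(); T=Ttool(s); d=T[:3,:3].T@(np.array([x,y,z])-T[:3,3])
    yaw=np.degrees(np.arctan2(T[1,0],T[0,0])); t=0 if yawdeg is None else -((yawdeg-yaw+180)%360-180)
    print("TCP",np.round(T[:3,3],4),"yaw %.1f"%yaw,"-> units",np.round(d/.25,4),"turn %.4f"%(t/180),"rows>=%.1f"%max(np.linalg.norm(d)/.05,abs(t)/8.59))
E
python3 -c "
from h import *
p=ctrl.grab_frame('wrist'); print(np.round(p['T_tool_cam'],3),p['camera_matrix'])
go(.40,-.33,.27); go(.46,-.05,.30); go(.45,.28,.27,-21)"
```

```text
[[-0.    -0.962 -0.275  0.068]
 [ 1.    -0.    -0.    -0.   ]
 [-0.    -0.275  0.962 -0.125]
 [ 0.     0.     0.     1.   ]] [[290.2445178    0.         280.73804425]
 [  0.         290.2445178  208.98344925]
 [  0.           0.           1.        ]]
TCP [ 0.2029 -0.4842  0.2483] yaw 22.7 -> units [ 0.9655 -0.2643 -0.0867] turn 0.0000 rows>=5.0
TCP [ 0.2029 -0.4842  0.2483] yaw 22.7 -> units [ 1.6197 -1.2045 -0.2069] turn 0.0000 rows>=10.1
TCP [ 0.2029 -0.4842  0.2483] yaw 22.7 -> units [ 2.0929 -2.4374 -0.087 ] turn 0.2430 rows>=16.1
```

>>> carry_out:
  targets: "-1 0.19 -0.05 -0.02 0; -1 0.38 -0.1 -0.04 0; -1 0.57 -0.16 -0.06 0; -1 0.76 -0.21 -0.08 0; -1 0.96 -0.26 -0.09 0; -1 0.96 -0.26 -0.09 0; -1 0.96 -0.26 -0.09 0"

```text
time_s: 2.25
tool_pos: [0.3998, -0.3308, 0.2707]
orientation: [0.0, 0.98, 0.198, -0.0]
wrist_force: [-1.0, 0.1, -0.0]
finger_gap: 0.0853
finger_force: 0.0
```

```bash
cat > look.py <<'E'
import sys,pickle
from h import *
np.set_printoptions(precision=4,suppress=True)
p=grab("wrist"); tag=sys.argv[1]; save(p,tag+".png"); out={}
for l in sys.argv[2:]:
    for k in ctrl.pinpoint(p,l)[:2]:
        u,v=k["centre"][0]*560,k["centre"][1]*420
        out.setdefault(l,(u,v)); z=p["z_map"][min(int(v),419),min(int(u),559)]
        print(l,round(k["confidence"],2),np.round([u,v],1),unproj(p,u,v,z))
pickle.dump((p,out),open(tag+".pkl","wb"))
E
python3 look.py w1 tube_mouth tube rest_foot rest_top; python3 -c "
from h import *
go(.44,-.10,.30)"
```

```text
tube_mouth 0.72 [368.4 167.4] [ 0.46   -0.4015  0.101 ]
tube 0.82 [338.4 156. ] [ 0.4573 -0.3863  0.0198]
rest_foot 0.76 [101.1   6.8] [ 0.5011 -0.0781  0.0356]
rest_top 0.76 [ 0.  26.4] [ 0.4439 -0.0389  0.1004]
TCP [ 0.3982 -0.3324  0.2708] yaw 22.6 -> units [ 0.5117 -0.7941 -0.1171] turn 0.0000 rows>=4.8
```

>>> carry_out:
  targets: "-1 0.1 -0.16 -0.02 0; -1 0.2 -0.32 -0.05 0; -1 0.3 -0.48 -0.07 0; -1 0.4 -0.64 -0.1 0; -1 0.51 -0.79 -0.12 0; -1 0.51 -0.79 -0.12 0; -1 0.51 -0.79 -0.12 0"

```text
time_s: 3.2
tool_pos: [0.4403, -0.1001, 0.301]
orientation: [0.0, 0.98, 0.198, 0.0]
wrist_force: [-0.4, -0.2, 0.2]
finger_gap: 0.0858
finger_force: 0.0
```

```bash
python3 look.py w2 tube_mouth rest_foot rest_top; python3 -c "
from h import *
import pickle
a,oa=pickle.load(open('w1.pkl','rb'));b,ob=pickle.load(open('w2.pkl','rb'))
for l in ob:
  if l in oa: print(l,*tri([(a,oa[l]),(b,ob[l])]))
go(.445,.13,.30,0);go(.445,.25,.27,-21)"
```

```text
tube_mouth 0.87 [515.5 272.1] [ 0.4561 -0.4044  0.106 ]
rest_foot 0.75 [282.3 130.9] [ 0.4985 -0.0776  0.039 ]
rest_top 0.7 [235.  164.5] [ 0.4446 -0.0419  0.0959]
tube_mouth [ 0.45860264 -0.39713404  0.11333033] [np.float64(1.5998570082415595), np.float64(1.331091205294356)]
rest_foot [ 0.49975863 -0.07791173  0.03562796] [np.float64(1.2726421698914785), np.float64(1.0369388656697673)]
rest_top [ 0.44507315 -0.04249698  0.10406115] [np.float64(1.1004180130358698), np.float64(0.878954675077035)]
TCP [ 0.4401 -0.1014  0.3005] yaw 22.6 -> units [ 0.3737 -0.8472  0.0018] turn 0.1255 rows>=4.6
TCP [ 0.4401 -0.1014  0.3005] yaw 22.6 -> units [ 0.5581 -1.2904  0.1218] turn 0.2421 rows>=7.1
```

View pics/w2.png

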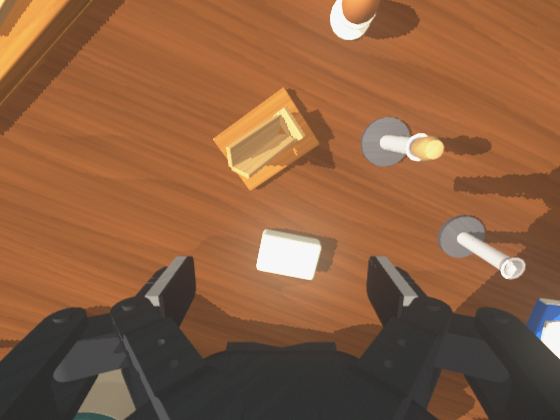

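The wrist view shows the rest with its foot and stop plate at about (290,125) and the trough rising to (235,165). The pin box is at (290,254), the taken tube at (405,145) and the empty tube's mouth at (512,268). The network points match.

>>> carry_out:
  targets: "-1 0.07 -0.17 0 0.04; -1 0.15 -0.34 0 0.08; -1 0.22 -0.51 0 0.12; -1 0.3 -0.68 0 0.17; -1 0.37 -0.85 0.04 0.21; -1 0.44 -1 0.08 0.242; -1 0.44 -1 0.1 0.242; -1 0.44 -1 0.1 0.242"

```text
time_s: 4.2
tool_pos: [0.445, 0.1734, 0.2741]
orientation: [0.001, 0.984, -0.18, -0.001]
wrist_force: [0.1, 1.0, 0.9]
finger_gap: 0.0854
finger_force: 0.0
```

```bash
python3 look.py w3 file_tip file_end file; python3 -c "
from h import *
go(.46,.27,.24,-21)"
```

```text
file_tip 0.24 [177.7 199.6] [0.4682 0.3118 0.0194]
file_end 0.69 [175.7 149.3] [0.5288 0.2831 0.0233]
file 0.77 [180.8 200.1] [0.466  0.3083 0.0191]
file 0.65 [533.2 169.5] [ 0.3445 -0.1331  0.0304]
TCP [0.4457 0.1716 0.2764] yaw -20.9 -> units [-0.0874 -0.3878  0.1455] turn 0.0004 rows>=2.1
```

>>> carry_out:
  targets: "-1 -0.05 -0.2 0.07 0; -1 -0.09 -0.39 0.15 0; -1 -0.09 -0.39 0.15 0; -1 -0.09 -0.39 0.15 0"

```text
time_s: 4.8
tool_pos: [0.4591, 0.2719, 0.2377]
orientation: [0.001, 0.984, -0.18, -0.0]
wrist_force: [0.1, -0.8, -0.1]
finger_gap: 0.085
finger_force: 0.0
```

```bash
python3 look.py w4 file_tip file_end file; python3 -c "
from h import *
import pickle
a,oa=pickle.load(open('w3.pkl','rb'));b,ob=pickle.load(open('w4.pkl','rb'))
for l in ob:
  if l in oa: print(l,*tri([(a,oa[l]),(b,ob[l])]))
r=ctrl.regions_of(b,'file')
r=ctrl.regions_of(grab('wrist'),'file')[0]; m=r['pixels']; P=cloud(b)[m]; P=P[(P[:,2]>.009)&(P[:,2]<.03)]
print(r['confidence'],m.sum(),len(P)); c=P[:,:2].mean(0); w,V=np.linalg.eigh(np.cov(P[:,:2].T)); d=V[:,1]; d*=np.sign(d[0]); t=(P[:,:2]-c)@d
print(c,d,np.degrees(np.arctan2(d[1],d[0])),c+d*t.min(),c+d*t.max(),'top z handle',np.percentile(P[t>t.max()-.06][:,2],[50,90]))
"
```

```text
file_tip 0.79 [248.2 268.4] [0.3676 0.3519 0.0126]
file_end 0.59 [242.9 130. ] [0.5342 0.2902 0.006 ]
file 0.95 [244.6 187.4] [0.4717 0.3125 0.02  ]
file_tip [0.47818252 0.25676712 0.22439478] [np.float64(51.9068749485472), np.float64(66.42249746504827)]
file_end [0.53216757 0.2909779  0.00086239] [np.float64(1.7452419425895334), np.float64(1.9412468092171442)]
file [ 0.46573958  0.317497   -0.00406834] [np.float64(1.6711548726755174), np.float64(1.8521420982269312)]
0.83 1238 1182
[0.47004336 0.31180657] [ 0.92596378 -0.37761234] -22.185863881813358 [0.36663859 0.35397552] [0.53105214 0.28692691] top z handle [0.02094149 0.02222433]
```

View pics/w4.png

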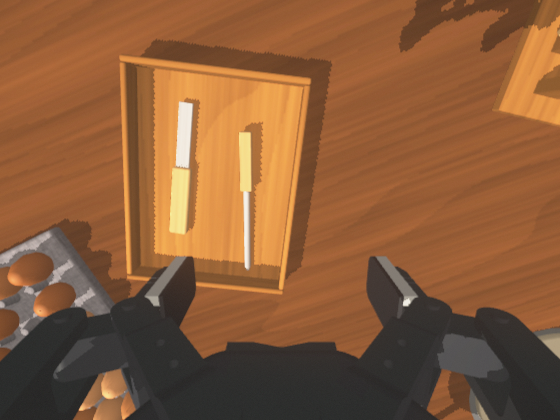

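The wrist view shows the file with its handle end at (244,131), shoulder at (246,190) and tip at (248,268). The scraper lies at (182,165) and the nearest tray wall is about 50 mm from the file on the right.

```bash
python3 -c "
from h import *
go(.513,.2943,.08,-22.2);go(.513,.2943,.027,-22.2)"
```

```text
TCP [0.4592 0.2713 0.2392] yaw -20.9 -> units [ 0.1674 -0.162   0.637 ] turn 0.0072 rows>=3.4
TCP [0.4592 0.2713 0.2392] yaw -20.9 -> units [ 0.1672 -0.1618  0.849 ] turn 0.0072 rows>=4.4
```

>>> carry_out:
  targets: "0 0.17 -0.16 0.1 0.007; 0 0.17 -0.16 0.28 0.007; 0 0.17 -0.16 0.46 0.007; 0 0.17 -0.16 0.6 0.007; 0 0.17 -0.16 0.7 0.007; 0 0.17 -0.16 0.78 0.007; 0 0.17 -0.16 0.83 0.007; 0 0.17 -0.16 0.845 0.007; 0 0.17 -0.16 0.845 0.007; 0 0.17 -0.16 0.845 0.007"

```text
time_s: 6.15
tool_pos: [0.5136, 0.2947, 0.0285]
orientation: [-0.001, 0.981, -0.192, 0.001]
wrist_force: [0.4, 0.1, 0.0]
finger_gap: 0.0427
finger_force: 0.0
```

>>> carry_out:
  targets: "1 0 0 0 0; 1 0 0 0 0; 1 0 0 0 0; 1 0 0 0 0; 1 0 0 0 0; 1 0 0 0 0; 1 0 0 0 0; 1 0 0 0 0"
  squeeze: 20

```text
time_s: 6.95
tool_pos: [0.5133, 0.2946, 0.0275]
orientation: [-0.0, 0.981, -0.192, 0.001]
wrist_force: [1.2, 0.4, 4.6]
finger_gap: 0.0131
finger_force: 24.7
```

>>> carry_out:
  targets: "1 0 0 -0.04 0; 1 0 0 -0.1 0; 1 0 0 -0.2 0; 1 0 0 -0.35 0; 1 0 0 -0.5 0; 1 0 0 -0.65 0; 1 0 0 -0.8 0; 1 0 0 -0.8 0; 1 0 0 -0.8 0; 1 0 0 -0.8 0"
  squeeze: 20

```text
time_s: 7.95
tool_pos: [0.5122, 0.2941, 0.2255]
orientation: [0.001, 0.981, -0.191, -0.001]
wrist_force: [-1.5, -0.9, -0.6]
finger_gap: 0.0133
finger_force: 24.0
```

```bash
cat > st.py <<'E'
# where is the held file now: tip/end from scene+wrist+top
import sys
from h import *
np.set_printoptions(precision=4,suppress=True)
s=ctrl.observe(); print(s["time_s"],s["tool_pos"],"F",s["wrist_force"],"gap %.4f grip %.1f"%(s["finger_gap"],s["finger_force"]))
ps=[grab(n) for n in sys.argv[2:]]
for n,p in zip(sys.argv[2:],ps): save(p,f"{sys.argv[1]}_{n}.png")
for l in("file_tip","file_end","file"):
    o=[]
    for n,p in zip(sys.argv[2:],ps):
        for k in ctrl.pinpoint(p,l)[:1]:
            u,v=k["centre"][0]*560,k["centre"][1]*420; z=p["z_map"][min(int(v),419),min(int(u),559)]
            print(l,n,round(k["confidence"],2),np.round([u,v],1),unproj(p,u,v,z)); o.append((p,(u,v)))
    if len(o)>1: print("  TRI",*tri(o))
E
python3 st.py l1 scene wrist top
```

```text
7.95 [0.5122 0.2941 0.2255] F [-1.5376 -0.8861 -0.5632] gap 0.0133 grip 24.0
file_tip scene 0.64 [468.  179.9] [-0.0777  0.2913 -0.0002]
file_end scene 0.61 [407.  202.5] [0.5305 0.2843 0.2177]
file_end wrist 0.85 [279.7 224.6] [0.5305 0.2863 0.209 ]
file_end top 0.4 [447.2 236.5] [ 0.4623 -0.3872  0.0299]
  TRI [0.5393 0.119  0.3724] [np.float64(120.90100044241302), np.float64(1597.5172995332496), np.float64(247.9877171518956)]
file wrist 0.89 [280.7 338.6] [0.4717 0.3096 0.2168]
```

View pics/l1_scene.png

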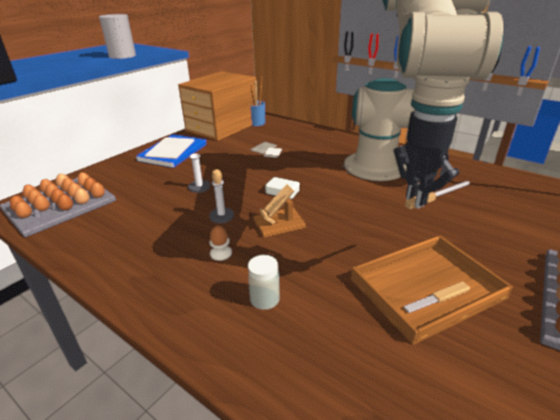

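The scene view shows the file held at its handle end (410,200) with the shank out level to (468,183): it did not swing. I'll go back down and hold more lightly, so that it pivots with the tip staying on the tray floor.

>>> carry_out:
  targets: "1 0 0 0.15 0; 1 0 0 0.33 0; 1 0 0 0.5 0; 1 0 0 0.65 0; 1 0 0 0.74 0; 1 0 0 0.78 0; 1 0 0 0.785 0; 1 0 0 0.785 0; 0.8 0 0 0.785 0; 0.8 0 0 0.785 0"
  squeeze: 20

```text
time_s: 9.55
tool_pos: [0.5136, 0.2948, 0.0324]
orientation: [-0.001, 0.981, -0.192, 0.001]
wrist_force: [0.6, 0.9, -0.7]
finger_gap: 0.0129
finger_force: 24.0
```

>>> carry_out:
  targets: "0.72 0 0 0 0; 0.72 0 0 0 0; 0.72 0 0 0 0"

```text
time_s: 9.85
tool_pos: [0.5129, 0.2944, 0.0309]
orientation: [-0.0, 0.981, -0.192, 0.0]
wrist_force: [0.5, 0.7, -1.0]
finger_gap: 0.0133
finger_force: 24.0
```

>>> carry_out:
  targets: "0.69 0 0 0 0; 0.69 0 0 0 0; 0.69 0 0 0 0"

```text
time_s: 10.15
tool_pos: [0.5129, 0.2944, 0.0307]
orientation: [0.0, 0.981, -0.192, 0.0]
wrist_force: [-0.2, 0.3, -0.6]
finger_gap: 0.0131
finger_force: 22.1
```

>>> carry_out:
  targets: "0.68 0 0 0 0; 0.68 0 0 0 0; 0.68 0 0 0 0"

```text
time_s: 10.45
tool_pos: [0.5129, 0.2944, 0.0308]
orientation: [0.0, 0.981, -0.192, 0.0]
wrist_force: [-0.3, -0.6, -0.0]
finger_gap: 0.0138
finger_force: 9.7
```

>>> carry_out:
  targets: "0.67 0 0 0 0; 0.67 0 0 0 0; 0.67 0 0 0 0"

```text
time_s: 10.75
tool_pos: [0.5129, 0.2944, 0.0309]
orientation: [-0.0, 0.981, -0.192, 0.0]
wrist_force: [-0.1, -0.5, 0.0]
finger_gap: 0.0141
finger_force: 0.0
```

>>> carry_out:
  targets: "0.675 0 0 0 0; 0.675 0 0 0 0; 0.675 0 0 0 0; 0.675 0 0 -0.01 0; 0.675 0 0 -0.02 0; 0.675 0 0 -0.04 0; 0.675 0 0 -0.06 0; 0.675 0 0 -0.08 0; 0.675 0 0 -0.1 0; 0.675 0 0 -0.12 0; 0.675 0 0 -0.12 0; 0.675 0 0 -0.12 0"

```text
time_s: 11.95
tool_pos: [0.5129, 0.2944, 0.0609]
orientation: [-0.0, 0.981, -0.192, 0.0]
wrist_force: [-0.2, -0.5, 0.0]
finger_gap: 0.0143
finger_force: 2.2
```

```bash
python3 st.py l2 scene wrist
```

```text
11.95 [0.5129 0.2944 0.0609] F [-0.2106 -0.5211  0.0439] gap 0.0143 grip 2.2
file_tip scene 0.74 [443.  258.1] [0.3864 0.3492 0.0154]
file_end scene 0.63 [395.  272.2] [0.5335 0.2877 0.0476]
file_end wrist 0.6 [278.3 225.2] [0.532  0.287  0.0472]
  TRI [0.5316 0.2872 0.0459] [np.float64(0.0041292320383195255), np.float64(0.01665408662388827)]
file scene 0.67 [416.  264.3] [0.4777 0.3134 0.0429]
file wrist 0.56 [279.6 322. ] [0.4751 0.3095 0.0416]
  TRI [0.4709 0.3115 0.0366] [np.float64(0.30331244571693755), np.float64(1.1644469443787688)]
```

>>> carry_out:
  targets: "0.675 0 0 0.05 0; 0.675 0 0 0.1 0; 0.67 0 0 0.12 0; 0.6 0 0 0.12 0; 0.6 0 0 0.13 0; 0.6 0 0 0.132 0; 0.6 0 0 0.132 0; 0.675 0 0 0.132 0; 0.675 0 0 0.132 0; 0.675 0 0 0.132 0"

```text
time_s: 13.35
tool_pos: [0.513, 0.2944, 0.028]
orientation: [-0.0, 0.981, -0.192, 0.0]
wrist_force: [0.7, -0.8, 0.1]
finger_gap: 0.0135
finger_force: 2.8
```

>>> carry_out:
  targets: "0.676 0 0 -0.03 0; 0.676 -0.005 0 -0.07 0; 0.676 -0.01 0 -0.11 0; 0.676 -0.02 0 -0.16 0; 0.676 -0.035 0 -0.21 0; 0.676 -0.055 0 -0.26 0; 0.676 -0.08 0 -0.31 0; 0.676 -0.08 0 -0.31 0; 0.676 -0.08 0 -0.31 0"

```text
time_s: 14.25
tool_pos: [0.4943, 0.3021, 0.1057]
orientation: [-0.0, 0.982, -0.191, 0.0]
wrist_force: [0.9, -0.3, -0.5]
finger_gap: 0.0136
finger_force: 3.3
```

```bash
python3 st.py l3 scene wrist
```

```text
14.25 [0.4943 0.3021 0.1057] F [ 0.9255 -0.3326 -0.5136] gap 0.0136 grip 3.3
file_tip scene 0.7 [446.  256.7] [0.3791 0.3536 0.0168]
file_tip wrist 0.6 [279.  353.3] [0.5029 0.298  0.165 ]
  TRI [0.3725 0.3523 0.0112] [np.float64(0.2605017550839159), np.float64(0.7229919182901552)]
file_end scene 0.6 [423.8 254.3] [0.4665 0.322  0.0675]
file_end wrist 0.58 [279.8 236.1] [0.5112 0.2946 0.1014]
  TRI [0.4961 0.3125 0.081 ] [np.float64(8.17658287509578), np.float64(28.938305866570804)]
file scene 0.73 [426.2 252.2] [0.4581 0.3242 0.0688]
file wrist 0.88 [280.5 300. ] [0.4655 0.3128 0.079 ]
  TRI [0.4518 0.3201 0.061 ] [np.float64(1.6256135518676558), np.float64(5.307669060126772)]
```

>>> carry_out:
  targets: "0.676 -0.02 0 -0.035 0; 0.676 -0.045 0 -0.07 0; 0.676 -0.075 0 -0.105 0; 0.676 -0.105 0 -0.14 0; 0.676 -0.14 0 -0.17 0; 0.676 -0.14 0 -0.17 0; 1 -0.14 0 -0.17 0; 1 -0.14 0 -0.17 0; 1 -0.14 0 -0.17 0; 1 -0.14 0 -0.3 0; 1 -0.14 0 -0.45 0; 1 -0.14 0 -0.45 0"
  squeeze: 25

```text
time_s: 15.85
tool_pos: [0.4634, 0.3158, 0.2229]
orientation: [-0.003, 0.981, -0.192, 0.003]
wrist_force: [-0.5, 0.1, -0.2]
finger_gap: 0.0131
finger_force: 27.4
```

```bash
python3 st.py l4 scene wrist; python3 - <<'E'
from h import *
p=grab("wrist"); s=ctrl.observe()
r=ctrl.regions_of(p,"file")
if r:
    m=r[0]["pixels"]; P=cloud(p)[m]; P=P[np.linalg.norm(P-s["tool_pos"],axis=1)<.25]
    c=np.median(P,0); P=P[abs(P[:,2]-c[2])<.1]; U,S,V=np.linalg.svd(P-P.mean(0),full_matrices=False); d=V[0]*np.sign(V[0][2])
    print(r[0]["confidence"],m.sum(),"mean",P.mean(0),"dir",d,"tilt",np.degrees(np.arcsin(d[2])),"z",P[:,2].min(),P[:,2].max())
go(.445,.05,.30,140)
E
```

```text
15.85 [0.4634 0.3158 0.2229] F [-0.4693  0.0799 -0.1691] gap 0.0131 grip 27.4
file_tip scene 0.5 [450.1 234.9] [0.3881 0.3509 0.0844]
file_tip wrist 0.69 [279.5 286.3] [0.3974 0.3426 0.1111]
  TRI [0.38   0.3499 0.0791] [np.float64(0.0739251414566207), np.float64(0.153157066927322)]
file_end wrist 0.77 [280.4 245.2] [0.4769 0.3089 0.2203]
file scene 0.53 [284.5 191.8] [ 0.4557 -0.0576  0.0927]
file wrist 0.7 [279.7 270.7] [0.4578 0.3171 0.2057]
  TRI [0.6426 0.2117 0.347 ] [np.float64(77.49423541495443), np.float64(921.0972535483353)]
0.6 1327 mean [0.46700486 0.31196972 0.20947344] dir [ 0.60995664 -0.25369756  0.75072661] tilt 48.65335861339811 z 0.11596615743628466 0.2219379136469497
TCP [0.4617 0.315  0.217 ] yaw -22.1 -> units [ 0.3364  1.0076 -0.331 ] turn -0.9005 rows>=18.9
```

View pics/l4_scene.png

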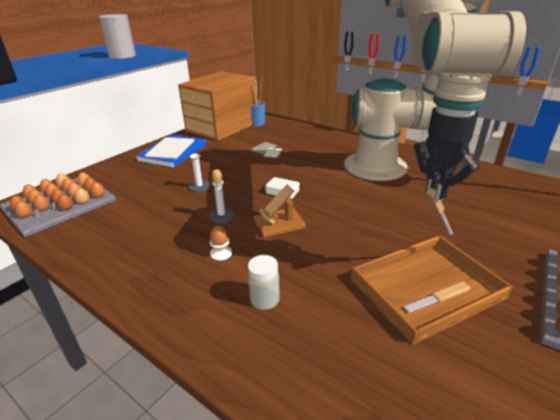

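The scene view shows the file gripped at (435,180) with the tip down-right at (452,235), about 50° steep. Next I refine the rest's heading.

```bash
python3 - <<'E'
from h import *
import pickle
np.set_printoptions(precision=4,suppress=True)
b,_=pickle.load(open('w2.pkl','rb')); 
for n,p in(("w2",b),("top",grab("top"))):
    P=cloud(p).reshape(-1,3); P=P[(np.abs(P[:,0]-.475)<.1)&(np.abs(P[:,1]+.06)<.1)&(P[:,2]>.008)&(P[:,2]<.16)]
    from scipy.spatial import cKDTree
    # drop pinbox / taken tube: keep connected to rest centre
    P=P[(np.hypot(P[:,0]-.54,P[:,1]+.21)>.05)&(np.hypot(P[:,0]-.33,P[:,1]+.16)>.07)]
    (c,sz,a)=cv2.minAreaRect((P[:,:2]*1000).astype(np.float32)); print(n,len(P),"rect",c,sz,a)
    h=P[P[:,2]>.03]
    # plane of symmetry of V: direction of max slope of points fit z = ax+by+c
    A=np.c_[h[:,:2],np.ones(len(h))]; co=np.linalg.lstsq(A,h[:,2],rcond=None)[0]; print("slope dir",np.degrees(np.arctan2(co[1],co[0])),np.hypot(*co[:2]),len(h))
    (c,sz,a)=cv2.minAreaRect((h[:,:2]*1000).astype(np.float32)); print("  high rect",c,sz,a,cv2.boxPoints((c,sz,a)).tolist())
E
```

```text
w2 5721 rect (477.2806396484375, -61.80552673339844) (90.02249908447266, 120.14895629882812) 57.00965118408203
slope dir 146.1375927872787 0.831284891858314 2801
  high rect (478.60845947265625, -62.93525695800781) (43.905067443847656, 92.29708862304688) 57.12591552734375 [[427.9341735839844, -56.32324981689453], [505.4512939453125, -106.4216079711914], [529.28271484375, -69.5472640991211], [451.765625, -19.44890594482422]]
top 1920 rect (475.808837890625, -62.28733825683594) (89.97817993164062, 119.79723358154297) 57.34670639038086
slope dir 147.49012389861616 0.8326334778176687 722
  high rect (477.3777770996094, -63.094200134277344) (43.711944580078125, 91.73393249511719) 57.46427917480469 [[426.95465087890625, -56.851600646972656], [504.29150390625, -106.18843078613281], [527.8009033203125, -69.33679962158203], [450.46405029296875, -19.999969482421875]]
```

```bash
python3 -c "
from h import *
go(.445,.09,.30,147)"
```

```text
TCP [0.4618 0.315  0.2173] yaw -22.1 -> units [ 0.2762  0.8594 -0.3303] turn -0.9394 rows>=19.7
```

>>> carry_out:
  targets: "1 0 0 -0.16 -0.04; 1 0.02 0.06 -0.33 -0.085; 1 0.05 0.15 -0.33 -0.13; 1 0.08 0.24 -0.33 -0.175; 1 0.11 0.33 -0.33 -0.22; 1 0.14 0.42 -0.33 -0.265; 1 0.17 0.51 -0.33 -0.31; 1 0.2 0.6 -0.33 -0.355; 1 0.22 0.69 -0.33 -0.4; 1 0.25 0.78 -0.33 -0.445; 1 0.28 0.86 -0.33 -0.49; 1 0.28 0.86 -0.33 -0.53"

```text
time_s: 17.6
tool_pos: [0.4458, 0.0876, 0.3005]
orientation: [0.0, 0.801, 0.598, 0.0]
wrist_force: [0.1, 0.4, -1.2]
finger_gap: 0.0133
finger_force: 27.3
```

```bash
python3 -c "
from h import *
go(.4200,-.0257,.28,147)"
```

```text
TCP [0.4458 0.0876 0.3005] yaw 73.5 -> units [-0.464   0.0297  0.0821] turn -0.4084 rows>=8.6
```

>>> carry_out:
  targets: "1 0 0 0 -0.045; 1 -0.05 0 0 -0.09; 1 -0.12 0.01 0 -0.135; 1 -0.19 0.01 0 -0.18; 1 -0.26 0.02 0 -0.225; 1 -0.33 0.02 0 -0.27; 1 -0.4 0.03 0 -0.315; 1 -0.464 0.03 0.03 -0.36; 1 -0.464 0.03 0.06 -0.408; 1 -0.464 0.03 0.08 -0.408; 1 -0.464 0.03 0.08 -0.408; 1 -0.464 0.03 0.08 -0.408"

```text
time_s: 18.8
tool_pos: [0.4198, -0.0235, 0.2805]
orientation: [0.0, 0.287, 0.958, -0.0]
wrist_force: [-0.1, 0.3, -1.4]
finger_gap: 0.0131
finger_force: 27.3
```

```bash
python3 st.py l5 scene wrist top; python3 -c "
from h import *
go(.4200,-.0257,.225,147.1)"
```

```text
18.8 [ 0.4198 -0.0235  0.2805] F [-0.1348  0.2666 -1.411 ] gap 0.0131 grip 27.3
file_tip scene 0.74 [269.9 179.5] [ 0.2894 -0.2404  0.0006]
file_tip wrist 0.9 [281.5 285.3] [ 0.4718 -0.058   0.1812]
file_tip top 0.66 [317.  219.2] [ 0.493  -0.0745  0.1465]
  TRI [ 0.4932 -0.0739  0.14  ] [np.float64(0.5269183952499855), np.float64(2.411127740803118), np.float64(0.591321238409808)]
file_end scene 0.75 [308.7 119.7] [ 0.4274 -0.0048  0.2914]
file_end wrist 0.86 [279.9 247.7] [ 0.4048 -0.0153  0.282 ]
  TRI [ 0.4057 -0.0168  0.2821] [np.float64(0.7024180319425286), np.float64(3.6962563319710555)]
file scene 0.59 [295.7 143.9] [ 0.447  -0.0281  0.2322]
file wrist 0.97 [279.3 268.5] [ 0.4182 -0.0244  0.2713]
file top 0.47 [302.  246.4] [ 0.4515 -0.0205  0.5709]
  TRI [ 0.4378 -0.0377  0.2266] [np.float64(1.0661983591697628), np.float64(0.43236895522273444), np.float64(1.5442510962571445)]
TCP [ 0.4198 -0.0237  0.2803] yaw 146.7 -> units [-0.005  -0.0062  0.2213] turn -0.0020 rows>=1.1
```

View pics/l5_wrist.png

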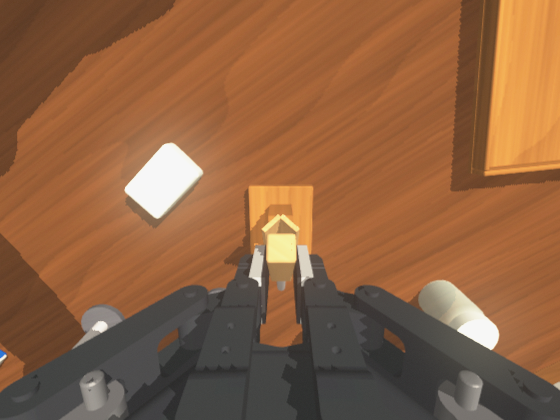

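The wrist view shows the handle end at (281,247) centred over the trough (280,222), with the tip below it at (281,286). It is aligned, so I lower it.

>>> carry_out:
  targets: "1 0 0 0.1 0; 1 0 0 0.2 0; 1 0 0 0.26 0; 1 0 0 0.3 0; 1 0 0 0.33 0; 1 0 0 0.34 0; 1 0 0 0.34 0; 0.676 0 0 0.34 0; 0.676 0 0 0.34 0; 0.676 0 0 0.34 0"

```text
time_s: 20.4
tool_pos: [0.42, -0.0238, 0.1958]
orientation: [0.0, 0.286, 0.958, 0.0]
wrist_force: [-0.3, 0.0, -0.2]
finger_gap: 0.014
finger_force: 4.9
```

```bash
python3 st.py l6 scene wrist
```

```text
20.4 [ 0.42   -0.0238  0.1958] F [-0.3065  0.0059 -0.2047] gap 0.0140 grip 4.9
file_tip scene 0.57 [271.9 207.4] [ 0.4961 -0.0697  0.0604]
file_tip wrist 0.97 [282.1 287.5] [ 0.4817 -0.0639  0.0809]
  TRI [ 0.4934 -0.0716  0.0582] [np.float64(0.10929818522892136), np.float64(0.29108387940864067)]
file_end scene 0.66 [311.2 152.1] [ 0.0244 -0.2487 -0.0007]
file_end wrist 0.77 [282.5 245.5] [ 0.4047 -0.014   0.1965]
  TRI [ 0.4031 -0.0122  0.1991] [np.float64(0.5148249615033174), np.float64(2.9085981716303806)]
file scene 0.71 [292.8 173.1] [ 0.4432 -0.0393  0.1482]
file wrist 0.78 [280.  269.7] [ 0.42   -0.0255  0.1837]
  TRI [ 0.4386 -0.0395  0.1448] [np.float64(1.0804032933272698), np.float64(4.210714356644454)]
```

>>> carry_out:
  targets: "0.676 -0.005 0 0.03 0; 0.676 -0.01 0 0.06 0; 0.676 0.005 0 0.08 0; 0.676 0.02 0 0.1 0; 0.676 0.035 0 0.12 0; 0.676 0.047 0 0.14 0; 0.676 0.04 0 0.147 0; 0.676 0.033 0 0.154 0; 0.676 0.033 0 0.154 0"

```text
time_s: 21.7
tool_pos: [0.4127, -0.019, 0.1569]
orientation: [-0.0, 0.286, 0.958, 0.0]
wrist_force: [-4.1, 2.5, 3.9]
finger_gap: 0.0138
finger_force: 5.1
```

```bash
python3 st.py l7 scene wrist top
```

```text
21.7 [ 0.4127 -0.019   0.1569] F [-4.1021  2.4979  3.8803] gap 0.0138 grip 5.1
file_tip scene 0.76 [265.  216.6] [ 0.5242 -0.0713  0.046 ]
file_tip wrist 0.95 [283.3 320.4] [ 0.5008 -0.0751  0.0488]
file_tip top 0.45 [316.9 215.7] [ 0.5043 -0.084   0.0381]
  TRI [ 0.5079 -0.0832  0.0335] [np.float64(0.595289348088851), np.float64(3.1820690695144287), np.float64(1.5958233169436637)]
file_end scene 0.73 [313.7 165.6] [ 0.4022 -0.0026  0.163 ]
file_end wrist 0.77 [281.7 233.4] [ 0.3924 -0.0065  0.1576]
file_end top 0.27 [312.4 218.3] [ 0.498  -0.0737  0.039 ]
  TRI [ 0.4344 -0.0231  0.1591] [np.float64(14.238560518363022), np.float64(87.17213111418614), np.float64(35.85094868600514)]
file scene 0.6 [295.1 183.4] [ 0.4413 -0.0334  0.119 ]
file wrist 0.62 [279.7 281.3] [ 0.4234 -0.028   0.1347]
file top 0.58 [298.1 246.8] [ 0.4465 -0.0223  0.445 ]
  TRI [ 0.4343 -0.0371  0.1136] [np.float64(0.52017400388392), np.float64(3.635281577020022), np.float64(0.5057845691581523)]
```

View pics/l7_scene.png

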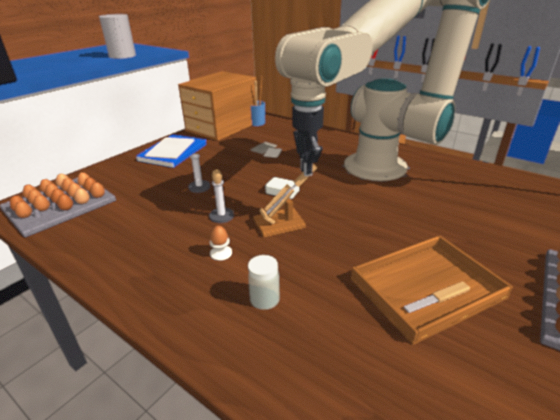

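The scene view shows the file lying in the trough, tip at about (265,217), handle under the gripper at (303,178). I let go and check that it stays.

>>> carry_out:
  targets: "0.65 0 0 0 0; 0.55 0 0 0 0; 0.3 0 0 0 0; 0.2 0 0 0 0; 0.2 0 0 0 0; 0.2 0 0 -0.1 0; 0.2 0 0 -0.2 0; 0.2 0 0 -0.2 0; 0.2 0 0 -0.2 0; 0.2 0 0 -0.2 0"

```text
time_s: 23.3
tool_pos: [0.4125, -0.0192, 0.2057]
orientation: [-0.001, 0.286, 0.958, -0.0]
wrist_force: [-0.9, 0.1, -0.6]
finger_gap: 0.0345
finger_force: 0.0
```

```bash
python3 st.py l8 scene wrist; python3 -c "
from h import *
p=grab('wrist'); r=ctrl.regions_of(p,'file')[0]; P=cloud(p)[r['pixels']]; P=P[(P[:,2]>.02)&(P[:,2]<.2)]
u=np.array([-.8396,.5432]); f=np.array([.4998,-.0773]); q=(P[:,:2]-f)@u; w=(P[:,:2]-f)@np.array([.5432,.8396])
print('along/perp/z'); 
for a in np.arange(0,.15,.01):
  m=(q>a)&(q<a+.01); 
  if m.sum()>5: print(round(a+.005,3),np.round([np.median(w[m]),np.median(P[m,2]),np.percentile(P[m,2],90),m.sum()],4))
go(.4108,-.0197,.144,146.9)"
```

```text
23.3 [ 0.4125 -0.0192  0.2057] F [-0.9211  0.1033 -0.6177] gap 0.0345 grip 0.0
file_tip scene 0.57 [265.9 215. ] [ 0.5159 -0.075   0.0451]
file_tip wrist 0.59 [280.1 292.1] [ 0.4962 -0.0762  0.0537]
  TRI [ 0.5056 -0.0829  0.0362] [np.float64(0.2389138627329139), np.float64(0.5719623645654776)]
file_end scene 0.77 [316.  163.9] [ 0.1    -0.1795 -0.001 ]
file_end wrist 0.82 [277.5 204.4] [ 0.3903 -0.0083  0.1573]
  TRI [ 0.3885 -0.0061  0.162 ] [np.float64(0.6295978843691971), np.float64(2.7253740169790897)]
file scene 0.51 [297.  181.8] [ 0.4371 -0.0303  0.1228]
file wrist 0.78 [280.4 250.2] [ 0.4265 -0.03    0.1314]
  TRI [ 0.4314 -0.0336  0.119 ] [np.float64(0.22015668278987405), np.float64(0.7354914738514163)]
along/perp/z
0.005 [-9.00e-04  5.37e-02  5.66e-02  2.40e+01]
0.015 [-8.00e-04  6.21e-02  6.57e-02  2.70e+01]
0.025 [-7.00e-04  7.13e-02  7.48e-02  2.80e+01]
0.035 [-6.00e-04  7.90e-02  8.28e-02  3.70e+01]
0.045 [-5.00e-04  8.82e-02  9.23e-02  4.60e+01]
0.055 [-4.000e-04  9.780e-02  1.008e-01  4.600e+01]
0.065 [1.000e-04 1.051e-01 1.092e-01 4.000e+01]
0.075 [5.000e-04 1.213e-01 1.239e-01 7.900e+01]
0.085 [-2.000e-04  1.293e-01  1.323e-01  1.370e+02]
0.095 [-1.000e-04  1.379e-01  1.409e-01  1.530e+02]
0.105 [0.000e+00 1.465e-01 1.501e-01 1.860e+02]
0.115 [1.000e-04 1.552e-01 1.587e-01 2.230e+02]
0.125 [5.000e-04 1.603e-01 1.626e-01 3.780e+02]
0.135 [2.000e-04 1.550e-01 1.565e-01 1.110e+02]
TCP [ 0.4129 -0.0192  0.2067] yaw 146.8 -> units [ 0.0058 -0.0062  0.2508] turn -0.0008 rows>=1.3
```

View pics/l8_wrist.png

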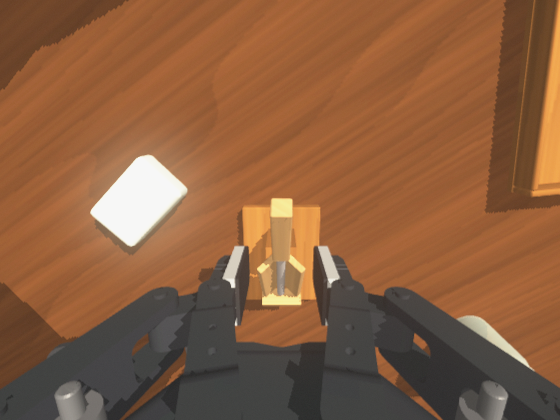

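The wrist view shows the file leaning freely in the trough: handle end at (282,205), shank to the stop plate at (281,298), fingers open either side. Now I take a fresh light hold and tilt it upright about the foot.

>>> carry_out:
  targets: "0.3 0.005 -0.005 0.1 0; 0.3 0.005 -0.005 0.2 0; 0.3 0.005 -0.005 0.258 0; 0.3 0.005 -0.005 0.258 0; 0.3 0.005 -0.005 0.258 0; 0.6 0.005 -0.005 0.258 0; 0.676 0.005 -0.005 0.258 0; 0.676 0.005 -0.005 0.258 0; 0.676 0.005 -0.005 0.258 0; 0.676 0.005 -0.005 0.258 0"

```text
time_s: 24.8
tool_pos: [0.4116, -0.0194, 0.1431]
orientation: [0.001, 0.286, 0.958, 0.0]
wrist_force: [-0.2, 2.4, 4.7]
finger_gap: 0.0141
finger_force: 5.5
```

>>> carry_out:
  targets: "0.677 -0.038 0 -0.033 0; 0.677 -0.08 0 -0.065 0; 0.677 -0.125 0 -0.09 0; 0.677 -0.17 0 -0.115 0; 0.677 -0.22 0 -0.135 0; 0.677 -0.268 0 -0.15 0; 0.677 -0.32 0 -0.16 0; 0.677 -0.32 0 -0.16 0; 0.677 -0.32 0 -0.16 0"

```text
time_s: 25.7
tool_pos: [0.4776, -0.0635, 0.1815]
orientation: [-0.001, 0.286, 0.958, -0.0]
wrist_force: [-0.4, 0.2, -0.6]
finger_gap: 0.0138
finger_force: 5.6
```

```bash
python3 st.py m1 scene wrist top
```

```text
25.7 [ 0.4776 -0.0635  0.1815] F [-0.3518  0.1951 -0.6277] gap 0.0138 grip 5.6
file_tip scene 0.67 [266.3 215.8] [ 0.5155 -0.074   0.0427]
file_tip wrist 0.69 [281.4 233.1] [ 0.4884 -0.0712  0.0827]
  TRI [ 0.5045 -0.0822  0.0333] [np.float64(0.3377623504814284), np.float64(0.9038694889781272)]
file_end scene 0.31 [429.2 286. ] [0.4883 0.3523 0.0084]
file_end wrist 0.79 [279.5 283.3] [ 0.4638 -0.0562  0.2112]
  TRI [0.506  0.1431 0.1011] [np.float64(107.21071120705052), np.float64(342.31373264000536)]
file scene 0.54 [276.7 177.7] [ 0.4856 -0.0592  0.1473]
file wrist 0.87 [280.6 248.1] [ 0.4657 -0.057   0.1745]
file top 0.61 [375.4 203.2] [ 0.5062 -0.1217  0.4666]
  TRI [ 0.4925 -0.1106  0.1421] [np.float64(17.628261533076174), np.float64(71.09021156852819), np.float64(44.391760803521656)]
```

>>> carry_out:
  targets: "0.677 -0.03 0 -0.005 0; 0.677 -0.06 0 -0.008 0; 0.677 -0.09 0 -0.01 0; 0.677 -0.12 0 -0.01 0; 0.677 -0.12 0 -0.01 0; 0.677 -0.12 0 -0.01 0; 0.677 -0.12 0 -0.01 0"

```text
time_s: 27.0
tool_pos: [0.503, -0.0799, 0.1845]
orientation: [-0.0, 0.286, 0.958, -0.0]
wrist_force: [-0.1, 0.7, -1.4]
finger_gap: 0.0139
finger_force: 5.9
```

```bash
python3 st.py m2 scene wrist
```

```text
27.0 [ 0.503  -0.0799  0.1845] F [-0.0871  0.7024 -1.4403] gap 0.0139 grip 5.9
file_tip scene 0.71 [266.2 215.4] [ 0.5181 -0.072   0.0461]
file_tip wrist 0.76 [280.5 200.8] [ 0.4972 -0.0775  0.0566]
  TRI [ 0.5031 -0.0823  0.0336] [np.float64(0.6795645999506975), np.float64(1.8533926328126729)]
file_end wrist 0.74 [203.9 280.5] [ 0.5376 -0.2093  0.0113]
file scene 0.64 [269.4 175.8] [ 0.5001 -0.0707  0.1554]
file wrist 0.69 [281.1 234.8] [ 0.4907 -0.0728  0.1618]
  TRI [ 0.4942 -0.0752  0.1514] [np.float64(0.1065313591261034), np.float64(0.4623400283089414)]
```

```bash
python3 -c "
import cv2,numpy as np
a=cv2.imread('pics/m2_scene.png')[100:240,210:340]; b=cv2.imread('pics/m2_wrist.png')
a=cv2.resize(a,None,fx=3,fy=3); c=np.zeros((420,950,3),np.uint8); c[:,:390]=a; c[:,390:]=b; cv2.imwrite('pics/m2_both.png',cv2.resize(c,(798,353)))"
```

```text
(no output)
```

View pics/m2_both.png

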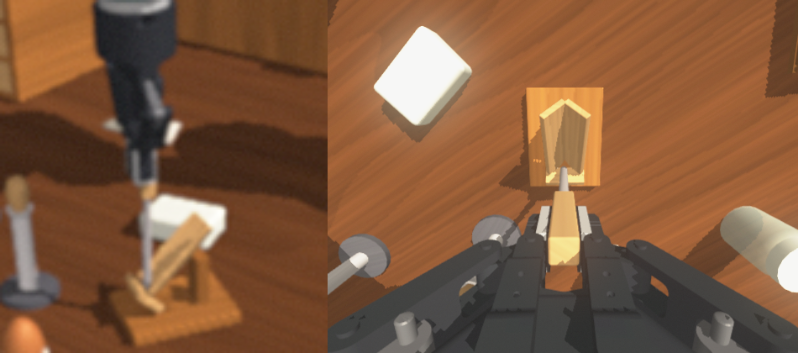

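The picture shows the shank upright on the foot of the rest, with the file nearly vertical in the fingers. I tighten, lift and travel to the tube, passing clear above the taken one.

>>> carry_out:
  targets: "1 0 0 0 0; 1 0 0 0 0; 1 0 0 0 0; 1 0 0 -0.06 0; 1 0 0 -0.2 0; 1 0 0 -0.4 0; 1 0 0 -0.6 0; 1 0 0 -0.6 0; 1 0 0 -0.6 0"
  squeeze: 40

```text
time_s: 28.3
tool_pos: [0.5034, -0.0799, 0.337]
orientation: [0.002, 0.286, 0.958, 0.0]
wrist_force: [0.1, -0.3, -1.3]
finger_gap: 0.013
finger_force: 40.8
```

```bash
cat > tilt.py <<'E'
from h import *
np.set_printoptions(precision=4,suppress=True)
p=grab("wrist"); s=ctrl.observe(); r=ctrl.regions_of(p,"file")[0]; m=cv2.erode(r["pixels"].astype(np.uint8),np.ones((3,3)))>0
T=Ttool(s); P=(cloud(p)[m]-T[:3,3])@T[:3,:3]
P=P[(abs(P[:,0])<.06)&(abs(P[:,1])<.015)&(P[:,2]>-.06)&(P[:,2]<.17)]
for a in np.arange(-.05,.16,.015):
    k=(P[:,2]>a)&(P[:,2]<a+.015)
    if k.sum()>4: print("z %.3f n %d x med %.4f y med %.4f"%(a+.0075,k.sum(),np.median(P[k,0]),np.median(P[k,1])))
for l in("file_tip","file_end"):
    for k in ctrl.pinpoint(p,l)[:1]: print(l,k["confidence"],k["centre"][0]*560,k["centre"][1]*420)
E
python3 tilt.py; python3 st.py m3 scene wrist top; python3 -c "
from h import *
go(.4586,-.35,.335);go(.4586,-.397,.30)"
```

```text
z -0.043 n 8 x med 0.0070 y med -0.0007
z -0.028 n 1709 x med 0.0131 y med -0.0009
z -0.013 n 425 x med 0.0155 y med -0.0012
z 0.002 n 295 x med 0.0148 y med -0.0008
z 0.017 n 232 x med 0.0142 y med -0.0007
z 0.032 n 106 x med 0.0136 y med -0.0013
z 0.047 n 40 x med 0.0093 y med -0.0010
z 0.062 n 66 x med 0.0084 y med -0.0013
z 0.077 n 50 x med 0.0080 y med -0.0009
z 0.092 n 46 x med 0.0072 y med -0.0009
z 0.107 n 33 x med 0.0066 y med -0.0005
z 0.122 n 29 x med 0.0060 y med -0.0013
z 0.138 n 18 x med 0.0053 y med -0.0013
file_tip 0.95 282.296 201.6
file_end 0.82 282.8 301.098
28.5 [ 0.5028 -0.0798  0.3332] F [ 1.2629 -0.5029 -1.6477] gap 0.0131 grip 40.8
file_tip scene 0.55 [265.5 166. ] [ 0.2177 -0.3163  0.0002]
file_tip wrist 0.8 [282.3 200.6] [ 0.4974 -0.0759  0.2052]
file_tip top 0.27 [298.  241.8] [ 0.4576 -0.0135  0.6261]
  TRI [ 0.4825 -0.0648  0.1844] [np.float64(10.14851962649905), np.float64(24.273169729677598), np.float64(23.829558315330353)]
file_end scene 0.46 [270.2 213.9] [ 0.4975 -0.0752  0.0385]
file_end wrist 0.64 [279.1 300. ] [ 0.4944 -0.0762  0.3641]
  TRI [ 0.5826 -0.0869  0.127 ] [np.float64(31.31700899745942), np.float64(63.508202911479295)]
file scene 0.58 [264.4 119.9] [ 0.5062 -0.0743  0.3003]
file wrist 0.87 [280.6 235.3] [ 0.4901 -0.0728  0.3121]
  TRI [ 0.4969 -0.0786  0.2959] [np.float64(1.1977978122716704), np.float64(4.603300354622683)]
TCP [ 0.5031 -0.0799  0.3348] yaw 146.8 -> units [-4.4340e-01 -1.0013e+00 -6.0000e-04] turn 0.0000 rows>=5.5
TCP [ 0.5031 -0.0799  0.3348] yaw 146.8 -> units [-0.5465 -1.1585  0.1394] turn 0.0000 rows>=6.4
```

>>> carry_out:
  targets: "1 -0.05 -0.12 0 0; 1 -0.12 -0.28 0 0; 1 -0.2 -0.45 0 0; 1 -0.27 -0.62 0 0; 1 -0.35 -0.8 0 0; 1 -0.42 -0.94 0 0; 1 -0.44 -1 0 0; 1 -0.44 -1 0 0; 1 -0.44 -1 0 0"

```text
time_s: 30.0
tool_pos: [0.4583, -0.3485, 0.3349]
orientation: [0.0, 0.286, 0.958, 0.0]
wrist_force: [0.3, 0.1, -1.2]
finger_gap: 0.0133
finger_force: 40.8
```

```bash
cat > rim.py <<'E'
from h import *
import pickle
np.set_printoptions(precision=4,suppress=True)
def rim(n,p):
    P=cloud(p).reshape(-1,3); k=(np.hypot(P[:,0]-.4586,P[:,1]+.397)<.03)&(P[:,2]>.095)&(P[:,2]<.125); Q=P[k]
    if len(Q)<6: print(n,len(Q)); return
    (c,rad)=cv2.minEnclosingCircle((Q[:,:2]*1000).astype(np.float32)); print(n,len(Q),"rim c",c,"r",rad,"z",np.percentile(Q[:,2],[10,50,90]))
    for k in ctrl.pinpoint(p,"tube_mouth")[:1]:
        u,v=k["centre"][0]*560,k["centre"][1]*420; o=p["TW"][:3,3]; d=unproj(p,u,v,1)-o; X=o+d*(.11-o[2])/d[2]; print("   net",k["confidence"],(u,v),"ray at z=.11",X)
for n in("wrist","top","scene"): 
    p=grab(n); save(p,"r_"+n+".png"); rim(n,p)
E
python3 rim.py; python3 tilt.py | head -8
```

```text
wrist 336 rim c (459.12786865234375, -395.3648681640625) r 14.405180931091309 z [0.1009 0.1077 0.1095]
   net 0.73 (251.88799999999998, 206.304) ray at z=.11 [ 0.4596 -0.3935  0.11  ]
top 86 rim c (460.2348937988281, -394.7830505371094) r 14.840559005737305 z [0.1007 0.1083 0.1109]
   net 0.89 (468.104, 239.10600000000002) ray at z=.11 [ 0.458 -0.4    0.11 ]
scene 60 rim c (461.269287109375, -393.2838439941406) r 14.463736534118652 z [0.0986 0.1076 0.1122]
   net 0.65 (197.792, 152.50199999999998) ray at z=.11 [ 0.4365 -0.4063  0.11  ]
z -0.028 n 1571 x med 0.0131 y med -0.0008
z -0.013 n 433 x med 0.0159 y med -0.0007
z 0.002 n 288 x med 0.0154 y med -0.0012
z 0.017 n 226 x med 0.0147 y med -0.0007
z 0.032 n 125 x med 0.0142 y med -0.0007
z 0.047 n 29 x med 0.0099 y med -0.0013
z 0.062 n 60 x med 0.0094 y med -0.0010
z 0.077 n 43 x med 0.0089 y med -0.0013
```

View pics/r_wrist.png

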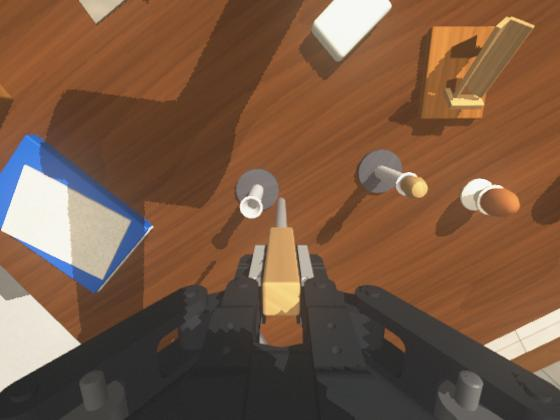

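The wrist view shows the empty tube's mouth at (251,206) and the file's tip at (281,200), with the taken tube well away at (400,180). I go over the mouth and check again.

```bash
python3 -c "
from h import *
go(.4612,-.3953,.285)"
```

```text
TCP [ 0.4582 -0.349   0.3349] yaw 146.8 -> units [-0.1115 -0.1483  0.1996] turn 0.0000 rows>=1.4
```

>>> carry_out:
  targets: "1 -0.06 -0.08 0.05 0; 1 -0.111 -0.148 0.12 0; 1 -0.111 -0.148 0.2 0; 1 -0.111 -0.148 0.2 0; 1 -0.111 -0.148 0.2 0; 1 -0.111 -0.148 0.2 0"

```text
time_s: 31.1
tool_pos: [0.4614, -0.3953, 0.2867]
orientation: [0.001, 0.286, 0.958, -0.001]
wrist_force: [-0.3, 0.2, -0.6]
finger_gap: 0.0135
finger_force: 40.7
```

```bash
cat >> rim.py <<'E'
print("---")
p=grab("wrist"); s=ctrl.observe(); T=Ttool(s)
P=(cloud(p)-T[:3,3])@T[:3,:3]; W=cloud(p)
k=(abs(W[...,2]-.1085)<.003)&(np.hypot(P[...,0],P[...,1])<.03); Q=P[k]; print("rim pts tool x",Q[:,0].min(),Q[:,0].max(),"y",Q[:,1].min(),Q[:,1].max(),len(Q))
k=(W[...,2]>.128)&(W[...,2]<.16)&(np.hypot(P[...,0],P[...,1])<.02); Q=P[k]; print("shank tool x",np.median(Q[:,0]),Q[:,0].max(),"y",np.median(Q[:,1]),"zmin",W[k][:,2].min(),len(Q))
E
python3 rim.py; python3 -c "
import cv2
a=cv2.imread('pics/r_wrist.png')[120:320,180:380]; b=cv2.imread('pics/r_scene.png')[70:200,130:260]
c=cv2.hconcat([cv2.resize(a,(400,400)),cv2.resize(b,(400,400))]); cv2.imwrite('pics/r2.png',c)"
```

```text
wrist 398 rim c (458.9378662109375, -395.5919189453125) r 14.345929145812988 z [0.1011 0.1079 0.1094]
   net 0.88 (280.896, 193.11599999999999) ray at z=.11 [ 0.4595 -0.3951  0.11  ]
top 126 rim c (459.90301513671875, -395.3490905761719) r 14.452970504760742 z [0.1003 0.1072 0.1111]
   net 0.8 (465.192, 238.812) ray at z=.11 [ 0.4585 -0.3938  0.11  ]
scene 61 rim c (461.8795166015625, -394.5984802246094) r 14.854399681091309 z [0.0982 0.1071 0.112 ]
   net 0.67 (193.928, 151.704) ray at z=.11 [ 0.4392 -0.421   0.11  ]
---
rim pts tool x -0.01111184195338991 0.016136887536120977 y -0.014547771042395671 0.013180595836004718 268
shank tool x 0.00631383254068578 0.007008846844560672 y -0.0011717491629546467 zmin 0.1418437014277123 32
```

View pics/r2.png

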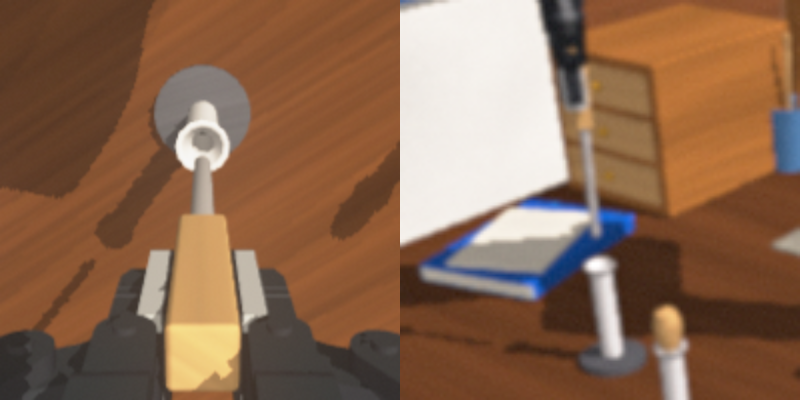

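The wrist crop shows the tip directly at the mouth, and the scene crop shows the shank standing just above the rim. Rim centre and tip agree to about 1 mm in the tool frame, so I lower.

>>> carry_out:
  targets: "1 0 0 0.04 0; 1 0 0 0.08 0; 1 0 0 0.12 0; 1 -0.003 0 0.15 0; 1 -0.006 0 0.18 0; 1 -0.01 0 0.21 0; 1 -0.012 0 0.24 0; 1 -0.012 0 0.24 0; 1 -0.012 0 0.24 0"

```text
time_s: 32.35
tool_pos: [0.4635, -0.3971, 0.2248]
orientation: [0.0, 0.286, 0.958, -0.0]
wrist_force: [-0.1, 0.2, -1.1]
finger_gap: 0.0133
finger_force: 40.8
```

```bash
python3 tilt.py
```

```text
z -0.028 n 1513 x med 0.0130 y med -0.0009
z -0.013 n 430 x med 0.0161 y med -0.0013
z 0.002 n 308 x med 0.0154 y med -0.0011
z 0.017 n 211 x med 0.0148 y med -0.0014
z 0.032 n 126 x med 0.0143 y med -0.0011
z 0.047 n 25 x med 0.0101 y med -0.0008
z 0.062 n 58 x med 0.0095 y med -0.0008
z 0.077 n 39 x med 0.0090 y med -0.0008
z 0.092 n 28 x med 0.0085 y med -0.0007
z 0.107 n 21 x med 0.0077 y med -0.0015
z 0.122 n 16 x med 0.0074 y med -0.0011
file_tip 0.81 280.392 199.92
file_end 0.85 280.0 301.518
```

>>> carry_out:
  targets: "1 0 0 0.02 0; 1 0 0 0.04 0; 1 0 0 0.06 0; 1 0 0 0.08 0; 1 0 0 0.09 0; 1 0 0 0.1 0; 1 0 0 0.1 0"

```text
time_s: 33.25
tool_pos: [0.4634, -0.397, 0.1994]
orientation: [-0.0, 0.286, 0.958, 0.0]
wrist_force: [0.2, 0.5, -0.9]
finger_gap: 0.0135
finger_force: 40.8
```

>>> carry_out:
  targets: "1 0 0 0.02 0; 1 0 0 0.03 0; 1 0 0 0.04 0; 1 0 0 0.05 0; 1 0 0 0.06 0; 1 0 0 0.06 0"
  squeeze: 60

```text
time_s: 33.85
tool_pos: [0.4636, -0.3971, 0.1845]
orientation: [0.0, 0.286, 0.958, -0.0]
wrist_force: [0.8, -0.5, 3.1]
finger_gap: 0.013
finger_force: 61.1
```

Contact with the piston (about 5 N). I keep pushing.

>>> carry_out:
  targets: "1 0 0 0.01 0; 1 0 0 0.02 0; 1 0 0 0.03 0; 1 0 0 0.04 0; 1 0 0 0.05 0; 1 0 0 0.06 0; 1 0 0 0.06 0"

```text
time_s: 34.55
tool_pos: [0.4635, -0.397, 0.1692]
orientation: [-0.0, 0.286, 0.958, 0.0]
wrist_force: [1.0, -1.3, 1.9]
finger_gap: 0.013
finger_force: 61.0
```

```bash
python3 tilt.py
```

```text
z -0.028 n 1575 x med 0.0130 y med -0.0013
z -0.013 n 429 x med 0.0159 y med -0.0009
z 0.002 n 309 x med 0.0153 y med -0.0009
z 0.017 n 220 x med 0.0146 y med -0.0014
z 0.032 n 136 x med 0.0141 y med -0.0009
z 0.047 n 27 x med 0.0097 y med -0.0008
z 0.062 n 57 x med 0.0092 y med -0.0015
file_tip 0.67 471.912 162.288
file_end 0.61 279.496 301.014
```

>>> carry_out:
  targets: "1 0 0 0.01 0; 1 0 0 0.02 0; 1 0 0 0.02 0; 1 0 0 0.02 0"

```text
time_s: 35.15
tool_pos: [0.4635, -0.397, 0.1646]
orientation: [-0.0, 0.286, 0.958, 0.0]
wrist_force: [0.2, 0.6, 2.0]
finger_gap: 0.0129
finger_force: 61.1
```

>>> carry_out:
  targets: "1 0 0 0.008 0; 1 0 0 0.016 0; 1 0 0 0.016 0; 1 0 0 0.016 0"

```text
time_s: 35.55
tool_pos: [0.4636, -0.3971, 0.161]
orientation: [0.0, 0.286, 0.958, -0.0]
wrist_force: [-0.6, 0.3, 4.9]
finger_gap: 0.0132
finger_force: 61.6
```

>>> carry_out:
  targets: "1 0 0 0.006 0; 1 0 0 0.012 0; 1 0 0 0.012 0; 1 0 0 0.012 0"

```text
time_s: 35.95
tool_pos: [0.4639, -0.3974, 0.1603]
orientation: [0.001, 0.286, 0.958, -0.001]
wrist_force: [-1.9, 2.3, 14.0]
finger_gap: 0.0132
finger_force: 62.8
```

```bash
python3 tilt.py
```

```text
z -0.028 n 1647 x med 0.0127 y med -0.0013
z -0.013 n 466 x med 0.0159 y med -0.0011
z 0.002 n 326 x med 0.0153 y med -0.0009
z 0.017 n 230 x med 0.0148 y med -0.0014
z 0.032 n 127 x med 0.0143 y med -0.0009
z 0.047 n 35 x med 0.0102 y med -0.0008
z 0.062 n 37 x med 0.0094 y med -0.0008
file_end 0.74 281.00800000000004 300.00600000000003
```

>>> carry_out:
  targets: "1 0 0 0.004 0; 1 0 0 0.006 0; 1 0 0 0.006 0; 1 0 0 0.006 0"

```text
time_s: 36.55
tool_pos: [0.4641, -0.3976, 0.1601]
orientation: [0.002, 0.286, 0.958, -0.001]
wrist_force: [-2.3, 2.3, 19.4]
finger_gap: 0.013
finger_force: 63.4
```

>>> carry_out:
  targets: "0.68 0 0 -0.012 0; 0.6 0 0 -0.012 0; 0.4 0 0 -0.012 0; 0.3 0 0 -0.012 0; 0.3 0 0 -0.02 0; 0.3 0 0 -0.1 0; 0.3 0 0 -0.25 0; 0.3 0 0 -0.4 0; 0.3 0 0 -0.4 0; 0.3 0 0 -0.4 0"

```text
time_s: 37.55
tool_pos: [0.4637, -0.3972, 0.2571]
orientation: [0.001, 0.286, 0.958, -0.0]
wrist_force: [-0.0, -0.3, -1.3]
finger_gap: 0.0301
finger_force: 0.0
```

```bash
python3 - <<'E'
from h import *
np.set_printoptions(precision=4,suppress=True)
for n in("wrist","top","scene"):
    p=grab(n); save(p,"f_"+n+".png"); W=cloud(p)
    k=(np.hypot(W[...,0]-.459,W[...,1]+.395)<.03)&(W[...,2]>.14)&(W[...,2]<.24); Q=W[k]
    if len(Q): t=Q[Q[:,2]>np.percentile(Q[:,2],60)]; print(n,len(Q),"top z pct",np.percentile(Q[:,2],[50,75,90,97]),"c",t.mean(0))
a=cv2.imread('pics/f_wrist.png'); b=cv2.imread('pics/f_scene.png')[70:220,130:330]
cv2.imwrite('pics/f2.png',cv2.hconcat([cv2.resize(a,(400,300)),cv2.resize(b,(400,300))]))
E
```

```text
wrist 764 top z pct [0.1905 0.1926 0.1932 0.1937] c [ 0.4646 -0.3957  0.1931]
top 153 top z pct [0.1756 0.1922 0.1946 0.1961] c [ 0.4649 -0.3926  0.1928]
scene 98 top z pct [0.1709 0.1858 0.1942 0.1955] c [ 0.4699 -0.39    0.1904]
```

View pics/f2.png

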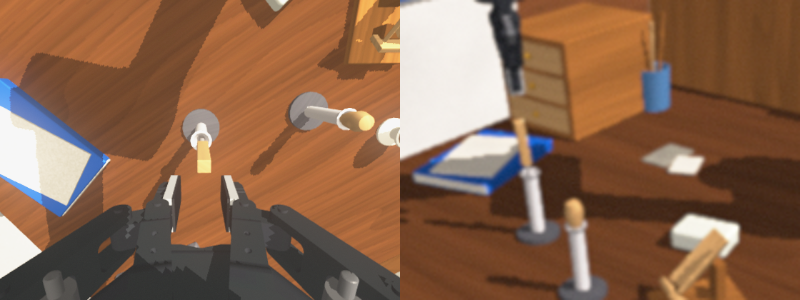

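The file stands in the tube, released. The end face is 193 mm high where 194 mm is expected, and the hard stop was felt at 14 to 19 N without further travel. I hand it in.

```bash
python3 -c "
from plant import ctrl
print(ctrl.finish_job())"
```

```text
the job is handed in; nothing more can be done
None
```

The file is tip first in the empty tube, pushed down to the piston's stop and released after leaning in the V rest and a fresh hold; the job was handed in at about 38 s, and the hand-in gave no verdict.

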